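# Set a sine plate on its gauge block

### The job

Set up the sine plate: put the taller gauge-block stack flat and square inside the scribed outline on the base. Then take the loose plate and, free end held up clear of the stack, tuck its hinge roller under the keeper lip right up to the wall, and lower the free end gently onto the stack, not dropping it. Leave the plate square on the base, let go, and do not disturb the lower stack, timer, red-capped bottle or mortar.

Things in the scene. Friction and masses are not known exactly. Their poses are not given: they have to be found in the camera images.
- sine_base: Fixed dark steel slab 168 x 84 x 20 mm (x, y, z); origin: centre of its underside, on the bench. x runs from the keeper end (-x, the end away from the robot; yaw pi +- 0.3) to the pad end. Full-width keeper at the -x end: wall with inner face at x = -68 mm, and a lip reaching inward from it to x = -54 mm, underside 22 mm above the slab's top (z = 42), top z = 50; open toward +x and at the sides.
- keeper (a point): Where the axis (mid-length) of the hinge roller lies when it is home: under the lip, touching the wall and resting on the slab. In the base frame at x = -60, y = 0, z = 28 mm; axes as the base.
- pad (a point): Centre of the scribed rectangular outline (32 x 63 mm, long side along the base's y; a thin bright line with no height) on the top face of the base. In the base frame at x = +56, y = 0, z = 20 mm. The stack goes here, its 60 mm side along the base's y.
- sine_plate: Loose aluminium plate with two steel rollers, 138 x 60 x 20 mm, 0.4-0.65 kg, lying on its rollers at the robot's left, hinge end away from the robot (yaw pi +- 0.35). Origin: midway between the rollers, at the level of their undersides; x from hinge to free roller, z up. Slab to grip across: x -40 to +70, y -30 to +30, z 8 to 20 mm; centre of mass about x = +7. For the rollers see the two points.
- hinge_roller (a point): Middle of the hinge roller's axis, plate frame x = -60, y = 0, z = 8 mm. Roller 16 mm diameter, 56 mm long along y; it sticks out beyond the slab on a neck 36 mm wide, 8 mm thick (z 5 to 13).
- free_roller (a point): Middle of the free roller's axis, plate frame x = +60, y = 0, z = 8 mm. Same roller, half sunk in the slab's underside. The axes are 120 mm apart, so on the tall stack the plate slopes at arcsin(31/120) = 15 degrees, free end up.
- block_tall: The taller gauge-block stack, one solid piece of dark steel 30 x 60 x 31 mm (x, y, z) with two seam lines, about 0.4 kg. Origin: centre of its underside. It stands flat on the bench to the robot's right; which of the two is nearer varies; its 60 mm side lies roughly across the robot's view (yaw pi +- 0.5).
- block_low: The lower gauge-block stack, solid dark steel 30 x 60 x 21 mm with one seam line, about 0.28 kg, origin at the centre of its underside; also to the robot's right. Not used; leave it where it is.
- timer: White kitchen-style timer, 58 x 62 x 20 mm, lying on the bench at the near left; leave alone. Origin: centre of its underside.
- bottle_1: Brown bottle with a red cap, 62 mm wide, 105 mm tall, behind the work; leave alone. Origin: centre of its underside.
- mortar: White porcelain mortar, 68 mm wide, 44 mm tall, at the near right; leave alone. Origin: centre of its underside.
There are look-alikes about, which are no part of the job. What is shaped like the block_tall but yellow is not meant.

How it is judged:
On the way, in this order (a step that is already met when the one before it is completed fails the run):
1. the taller stack stands flat on the base inside the scribed outline, released (horizontal distance between block_tall and pad below 0.012 m and z of block_tall in the frame of sine_base between 0.017 and 0.023 m and angle between the y axis of block_tall and the y axis of sine_base, either way round below 0.2 rad and angle between block_tall's own z axis and vertical below 0.05 rad and contact force between the fingers and block_tall below 0.1 N and linear speed of block_tall below 0.02 m/s), for 0.2 s.
2. the plate's hinge roller is under the keeper lip, up to the wall, while the free end is still held up clear of the stack (x of hinge_roller in the frame of sine_base below -0.055 m and y of hinge_roller in the frame of sine_base between -0.01 and 0.01 m and z of hinge_roller in the frame of sine_base between 0.024 and 0.033 m and angle between sine_plate's own z axis and vertical between 0.285 and 1 rad and contact force between sine_plate and block_tall below 0.1 N), for 0.1 s.
At the end, for the whole second after the job is handed in: Tall stack flat on the base, within 12 mm of the outline's centre, square within 0.2 rad; hinge roller under the lip within 5 mm of the wall, on the slab, central within 10 mm; plate resting on the stack at 0.240-0.284 rad, square within 0.09 rad; all released and at rest (horizontal distance between block_tall and pad below 0.012 m and z of block_tall in the frame of sine_base between 0.017 and 0.023 m and angle between the y axis of block_tall and the y axis of sine_base, either way round below 0.2 rad and angle between block_tall's own z axis and vertical below 0.05 rad and x of hinge_roller in the frame of sine_base below -0.055 m and y of hinge_roller in the frame of sine_base between -0.01 and 0.01 m and z of hinge_roller in the frame of sine_base between 0.024 and 0.033 m and angle between sine_plate's own z axis and vertical between 0.24 and 0.284 rad and x of free_roller in the frame of sine_base above 0.04 m and angle between the y axis of sine_plate and the y axis of sine_base, either way round below 0.09 rad and contact force between sine_plate and block_tall above 0.3 N and contact force between the fingers and sine_plate below 0.1 N and linear speed of sine_plate below 0.02 m/s and angular speed of sine_plate below 0.1 rad/s); the robot touches nothing.
It fails at once if the free end was dropped: the plate swung faster than 3 rad/s with its hinge roller under the lip (x of hinge_roller in the frame of sine_base between -0.075 and -0.052 m and z of hinge_roller in the frame of sine_base below 0.036 m and y of hinge_roller in the frame of sine_base between -0.03 and 0.03 m and angular speed of sine_plate above 3 rad/s).
It fails at once if the lower stack was moved more than 30 mm (distance of block_low from where it was at the start of the episode above 0.03 m).
It fails at once if the timer was moved more than 30 mm (distance of timer from where it was at the start of the episode above 0.03 m).
It fails at once if the bottle was moved more than 30 mm (distance of bottle_1 from where it was at the start of the episode above 0.03 m).
It fails at once if the mortar was moved more than 30 mm (distance of mortar from where it was at the start of the episode above 0.03 m).
It also fails if it takes over 59 s, if anything falls off the work surface, if the arm or the gripper's body presses on something with over 40 N, if the wrist force passes 120 N, or if a joint passes its speed limit or range.

### The arm

A 6-joint arm with a two-finger parallel gripper is mounted at the origin on a cart in front of the work surface, level with it; the furniture and walls round the work are solid. World frame = base frame: x ahead of the robot, y to its left, z up, the work surface at z = 0. Lengths are in m, angles in rad, forces in N, time in s.
With the tool pointing down it reaches from about 0.35 to 0.8 m from the base axis. Payload 7.3 kg.
Tool frame: the origin (TCP) lies midway between the tips of the shut fingers; the grasp point (between the pads) lies 19 mm behind it; z points along the fingers, y is the line along which they close (so a half turn about z gives the same grasp; the last joint's range is limited). The gripper opens to 85 mm and grips with 20 to 120 N. Pads are 22 mm wide; open, the fingers measure 114 mm over their backs; the gripper's body (76 mm by 85 mm) begins 54 mm behind the grasp point. The pads swing forward as they close: fully open they stand 13 mm farther back than shut.
Start: joints at [-0.146, 0.342, 1.524, -0, 1.275, -0.146], TCP at [0.525, 0, 0.231] pointing down, gripper open.
Joint ranges: [-2.53, 2.53], [-0.77, 2.02], [0.04, 2.7], [-1, 4.14], [0.28, 2.66], [-3.11, 3.11]. Speed limits (rad/s): [2.57, 2.57, 3.14, 3.14, 3.14, 3.14].

### API

Orientations are given as a rotation vector (axis times angle).
In Python, from plant import ctrl, eyes gives the robot as it stands. The module is installed in compiled form; this text tells all that it offers.
- The arm moves only by the tool carry_out, never from a script. Its argument "commands" is a list of rows, each a list of 5 numbers: the opening, from -1 (shut) to 1 (fully open), so that 0 is half open, then the shift along the tool's x, y, z in mm, then the turn about the tool's z in rad. A call has 1 to 8 rows; each row is the pose to reach, as a shift and turn from the pose commanded when the call began, along the tool's axes at that moment; what a row does not reach only later rows make up. A row lasts 1/10 s, in which the tool goes at most 50 mm and 8.59 degrees, less where a joint would pass 70% of its speed; a pose out of reach is approached as far as the arm can. A call with a gripper value outside its range is refused whole. The fingers move at their own pace and stop on an object; "force" is the grip in N (left out, the last holds). Time passes only in rows, so rows that repeat a pose let the fingers close. It gives the time, the measured TCP pose, the force, the opening and the grip force at its end, in the units of the state.
- ctrl.sense(): the state, without advancing time (a new reading comes with each control period).
- eyes.get_image(name): name is "scene" or "side" or "wrist"; returns the picture (480x640x3 uint8, red, green, blue); there is no depth.
- eyes.calibration(name): a dict with "mtx" (3x3 intrinsics, pixels), "k1" (the pictures are not rectified: a ray, as slopes to the right and down, at radius r is drawn at 1 + k1 r^2 times it, then the intrinsics apply), "rvec" (rotation vector, rad) and "tvec" (3), from world to camera coordinates, as OpenCV has them; the wrist camera has in their place "T_tool_cam" (4x4, takes a point from camera to tool coordinates, whose origin is the TCP and whose axes are the flange's). Camera axes: x right, y down, z forward; pixel columns grow to the right and rows downward; lengths in m; the calibration is good to about 2 mm. A picture is of the moment at which its call begins: read the wrist's pose just before it. calibration takes no time and is no camera call.
- ctrl.close_job(): hands the job in; it is judged then, once.
The state is a dict: "t": time; "joint_positions": joint angles; "qd": joint speeds; "joint_efforts": joint torques, N m; "ee_pos": TCP position; "tool_rot": TCP orientation; "force": force on the tool from outside, world axes, zero at the start; "wrist_torque": the same for the moment, N m; "gripper_width": finger opening in m; "grasp_force": force on a finger pad.
Only numpy, scipy, OpenCV 4.12 (cv2) and the standard library are available. Lean on these libraries where they do the work, as an engineer would, in place of code of your own. Each camera call takes 0.05 s, during which the arm holds its last target. There are 200 camera calls.

## Working session

There is one attempt and no reset: what is moved stays moved. The work goes in short steps, Python scripts to look and compute and a tool call to move; the robot and the scene stay as the last step left them, time stands still between calls to the robot, and variables do not carry over. Pictures are saved under pics/ and viewed, at most 10 in all, crops included, and the job is handed in when it is done.

Besides the shell and the picture viewer there is one more tool, called as a command line: name --pt "numbers of a row" for each row, then --argument value for the rest. carry_out: Moves the arm, as the interface text tells. Its arguments: {"type":"object","properties":{"commands":{"type":"array","items":{"type":"array","items":{"type":"number"}}},"force":{"type":"number"}},"required":["commands"]}

```bash
mkdir -p pics
cat > h.py <<'E'
import numpy as np, cv2
from plant import ctrl, eyes
from scipy.spatial.transform import Rotation as R
def snap(n,f):
    s=ctrl.sense(); im=eyes.get_image(n); cv2.imwrite(f'pics/{f}.png',im[:,:,::-1]); np.save(f'pics/{f}.npy',np.r_[s['ee_pos'],s['tool_rot']]); return im
def cam(n,pose=None):
    c=eyes.calibration(n)
    if n=='wrist':
        T=np.eye(4);T[:3,:3]=R.from_rotvec(pose[3:]).as_matrix();T[:3,3]=pose[:3];T=T@np.array(c['T_tool_cam'])
        return c,T[:3,:3],T[:3,3]
    Rm=R.from_rotvec(np.ravel(c['rvec'])).as_matrix(); return c,Rm.T,-Rm.T@np.ravel(c['tvec'])
def rays(n,px,pose=None):
    c,Rw,o=cam(n,pose);K=np.array(c['mtx']);px=np.atleast_2d(px).astype(float)
    d=np.c_[(px[:,0]-K[0,2])/K[0,0],(px[:,1]-K[1,2])/K[1,1]];u=d.copy()
    for _ in range(20): u=d/(1+c['k1']*(u**2).sum(1,keepdims=True))
    return o,np.c_[u,np.ones(len(u))]@Rw.T
def plane(n,px,z,pose=None):
    o,d=rays(n,px,pose); return o+d*((z-o[2])/d[:,2])[:,None]
def proj(n,P,pose=None):
    c,Rw,o=cam(n,pose);K=np.array(c['mtx']);q=(np.atleast_2d(P)-o)@Rw;u=q[:,:2]/q[:,2:]
    u=u*(1+c['k1']*(u**2).sum(1,keepdims=True));return u@K[:2,:2].T+K[:2,2]
E
python3 - <<'E'
from h import *
for n in('scene','side','wrist'): snap(n,n+'0')
for n in('scene','side'):
    c,r,o=cam(n); print(n,o.round(3),r[:,2].round(2),c['k1'])
print(eyes.calibration('wrist'),ctrl.sense())
E
```

```text
scene [-0.021 -0.803  0.517] [ 0.55  0.72 -0.42] -0.06585838376025147
side [ 0.636 -1.094  0.701] [-0.05  0.85 -0.52] -0.11029785328184473
{'mtx': array([[354.63521816,   0.        , 319.87947374],
       [  0.        , 354.63521816, 245.85942478],
       [  0.        ,   0.        ,   1.        ]]), 'k1': -0.06054154923498227, 'T_tool_cam': array([[ 5.19125154e-04, -9.62236662e-01, -2.72213772e-01,
         6.78845966e-02],
       [ 9.99999656e-01,  6.75815090e-04, -4.81860561e-04,
        -8.51330878e-04],
       [ 6.47630072e-04, -2.72213428e-01,  9.62236681e-01,
        -1.43202235e-01],
       [ 0.00000000e+00,  0.00000000e+00,  0.00000000e+00,
         1.00000000e+00]])} {'t': 0.15, 'joint_positions': array([-1.46028459e-01,  3.42574076e-01,  1.52476244e+00,  1.89666371e-05,
        1.27541572e+00, -1.45988028e-01]), 'qd': array([ 0.00220237, -0.00288771, -0.00321765, -0.0007857 ,  0.00011029,
       -0.0005248 ]), 'joint_efforts': array([ 1.24654900e-03, -4.33907533e+01, -2.46148127e+01, -9.02174702e-05,
        5.71925848e-03,  3.60333468e-05]), 'ee_pos': array([5.24711942e-01, 5.54335325e-05, 2.30791969e-01]), 'tool_rot': array([-2.22082675e+00, -2.22072467e+00,  1.06369504e-03]), 'force': array([-0.14305458,  0.04094332,  1.11460461]), 'wrist_torque': array([-0.03326017, -0.0252282 , -0.02219747]), 'grasp_force': 0.0, 'gripper_width': 0.08525065086189994}
```

View pics/scene0.png

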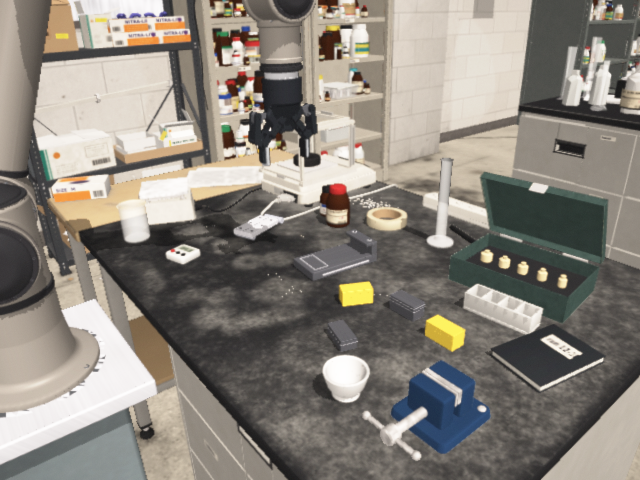

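View pics/side0.png

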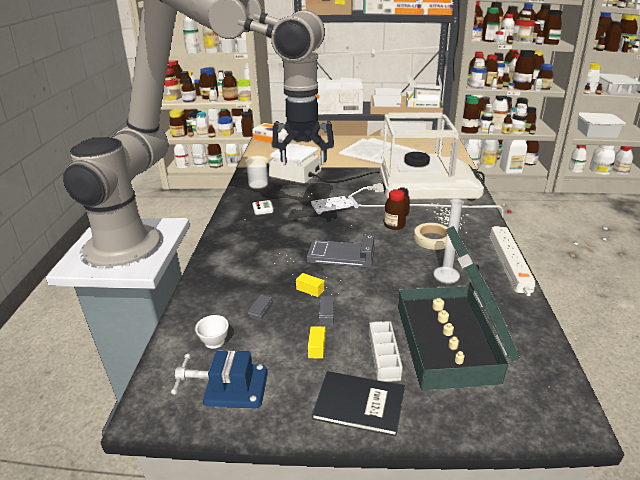

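The dark blocks are at scene (342,335) and (406,304), which are side (260,306) and (326,308). The yellow look-alikes at scene (356,293) and (445,332) are excluded by colour. The base is at side (341,250) and the plate at side (333,205). Next I'll enlarge the dark pair to tell tall from low.

Run:
```python
from h import *
a=cv2.imread('pics/scene0.png')[270:360,310:440];b=cv2.imread('pics/side0.png')[225:335,235:395]
a=cv2.resize(a,(400,277),interpolation=2);b=cv2.resize(b,(400,275),interpolation=2)
w=cv2.imread('pics/wrist0.png');c=np.vstack([a,b]);cv2.imwrite('pics/m1.png',np.hstack([c,cv2.resize(w,(400,552))[:, :]])) if 0 else cv2.imwrite('pics/m1.png',c)
for n,ps in(('scene',[(342,330),(406,298),(337,255),(258,226)]),('side',[(260,302),(326,300),(341,246),(333,203)])): print(n,plane(n,ps,0.02).round(3))
```

```text
scene [[ 0.444 -0.265  0.02 ]
 [ 0.604 -0.264  0.02 ]
 [ 0.623 -0.041  0.02 ]
 [ 0.578  0.216  0.02 ]]
side [[ 0.441 -0.262  0.02 ]
 [ 0.589 -0.25   0.02 ]
 [ 0.618 -0.023  0.02 ]
 [ 0.589  0.222  0.02 ]]
```

View pics/m1.png

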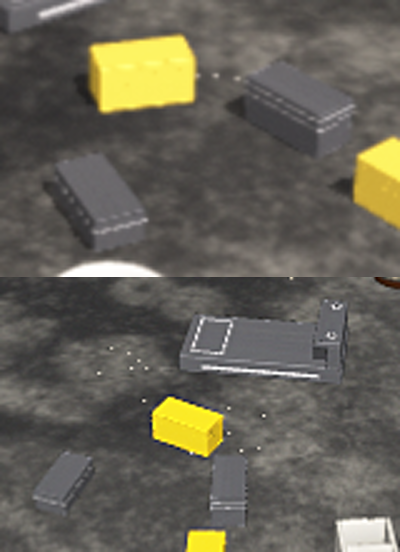

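View pics/wrist0.png

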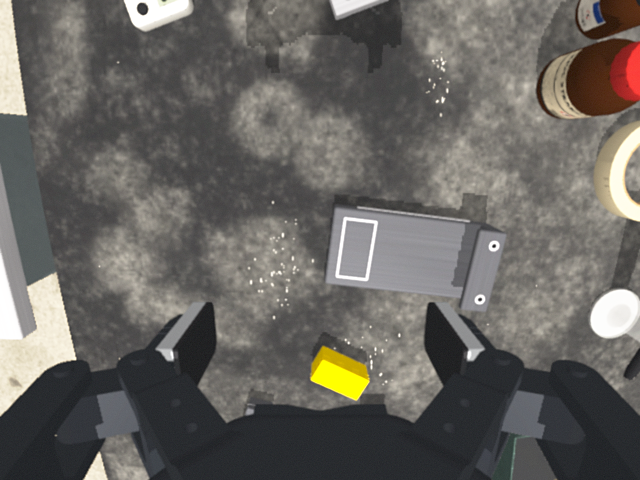

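The block at scene (406,304) / side (326,308) has two seams and is higher, so it is block_tall. The one at (342,335) has one seam and is low. In the wrist picture the base's outline is at about (357,249), with the keeper to its right. Next I'll measure the base from the outline and go to hover over the tall stack.

carry_out --pt "1 -45 20 10 0" --pt "1 -90 40 20 0" --pt "1 -135 60 30 0" --pt "1 -180 72 40 0" --pt "1 -220 72 50 0" --pt "1 -220 72 50 0" --pt "1 -220 72 50 0" --force 60

```text
t: 0.85
ee_pos: [0.5964, -0.2206, 0.1803]
tool_rot: [-2.222, -2.218, 0.0]
force: [1.4, -0.4, -0.1]
gripper_width: 0.0851
grasp_force: 0.0
```

```bash
cat >> h.py <<'E'
def outline(f):
    im=cv2.imread(f'pics/{f}.png'); pose=np.load(f'pics/{f}.npy')
    m=((im.min(2)>190)).astype(np.uint8); n,l,st,c=cv2.connectedComponentsWithStats(m,connectivity=8); out=[]
    for i in range(1,n):
        x,y,w,h,a=st[i]
        if 20<w<200 and 30<h<200 and a<0.4*w*h:
            p=np.argwhere(l==i)[:,::-1]; P=plane('wrist',p,0.02,pose)[:,:2]*1000
            r=cv2.minAreaRect(P.astype(np.float32)); out.append((st[i].tolist(),r))
    return out
E
python3 - <<'E'
from h import *
for o in outline('wrist0'): print(o)
snap('wrist','w1'); print(ctrl.sense()['ee_pos'],ctrl.sense()['t'])
E
```

```text
([335, 217, 43, 64, 655], ((560.5672607421875, -35.94987106323242), (66.87334442138672, 36.02559280395508), 83.26939392089844))
[ 0.59680586 -0.21955244  0.18100765] 0.9
```

View pics/w1.png

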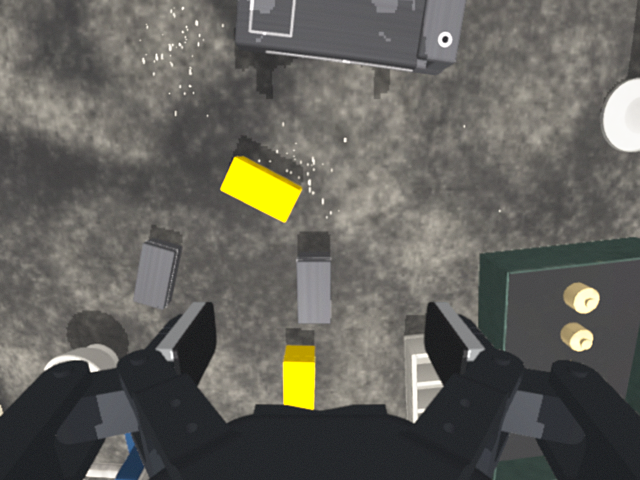

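The tall stack's top spans about (298,262), (329,261), (331,322), (301,323). The low stack is at (157,275) and the yellow blocks at (260,188) and (300,378). I'll check the tall top's size on the z = 31 mm plane.

Run:
```python
from h import *
p=np.load('pics/w1.npy'); im=cv2.imread('pics/w1.png')
P=plane('wrist',[(298,262),(329,261),(331,322),(301,323)],.031,p)*1000; print(P.round(1),P.mean(0).round(1))
g=im[225:335,280:350].astype(int); m=((abs(g.max(2)-105)<30)&(g[...,0]-g[...,2]>2)).astype(np.uint8)
n,l,s,c=cv2.connectedComponentsWithStats(m); i=1+s[1:,4].argmax(); q=np.argwhere(l==i)[:,::-1]+[280,225]
print(s[i]); print(cv2.minAreaRect((plane('wrist',q,.031,p)[:,:2]*1000).astype(np.float32)))
for y in (265,290,315): print(im[y,290:340:2,:].mean(1).astype(int))
print(im[225:335:3,315].mean(1).astype(int))
print('cal TCP px',proj('wrist',[[.5968,-.2196,0.02]],p))
```

```text
[[ 576.2 -249.8   31. ]
 [ 603.1 -248.9   31. ]
 [ 605.2 -307.6   31. ]
 [ 577.8 -308.7   31. ]] [ 590.6 -278.7   31. ]
[25 33  7  5 16]
((584.7966918945312, -248.95965576171875), (3.419996500015259, 5.199725151062012), 51.53231430053711)
[ 94  98  96 115 146 148 148 151 145 141 144 148 147 145 143 148 145 145
 143 145 117  92  91  93  96]
[ 92  93  91  94 142 151 151 153 151 146 147 152 150 147 147 149 148 148
 148 150 111 102 107 106  99]
[115 113 114 102 133 156 155 157 157 150 150 155 156 151 149 152 152 151
 150 151 149 111 105 103  98]
[111 107  87  64  67  64  69  65  68  70  66  97  96 146 147 145 145 145
 148 146 148 149 150 150 150 152 151 154 153 153 155 155 157 116 117 113
 104]
cal TCP px [[321.7302569  225.24448441]]
```

carry_out --pt "1 -45 -7 20 0" --pt "1 -59 -7 65 -0.02" --pt "1 -59 -7 110 -0.02" --pt "1 -59 -7 150 -0.02" --pt "1 -59 -7 175 -0.02" --pt "1 -59 -7 175 -0.02" --pt "-1 -59 -7 175 -0.02" --pt "-1 -59 -7 175 -0.02"

```text
t: 1.7
ee_pos: [0.5917, -0.279, 0.009]
tool_rot: [2.195, 2.242, 0.002]
force: [-0.2, -0.8, 0.2]
gripper_width: 0.059
grasp_force: 0.0
```

carry_out --pt "-1 0 0 0 0" --pt "-1 0 0 0 0" --pt "-1 0 0 0 0" --pt "-1 0 0 0 0" --pt "-1 0 0 -30 0" --pt "-1 0 0 -70 0" --pt "-1 0 0 -70 0" --pt "-1 0 0 -70 0"

```text
t: 2.5
ee_pos: [0.5901, -0.2791, 0.077]
tool_rot: [2.198, 2.243, 0.001]
force: [-0.2, 0.2, -3.7]
gripper_width: 0.0288
grasp_force: 60.7
```

carry_out --pt "-1 45 -10 -10 0.06" --pt "-1 90 -20 -15 0.14" --pt "-1 135 -25 -15 0.14" --pt "-1 175 -25 -15 0.14" --pt "-1 175 -25 -15 0.14" --pt "-1 175 -25 -15 0.14"

```text
t: 3.1
ee_pos: [0.5606, -0.1034, 0.0898]
tool_rot: [-2.347, -2.085, 0.003]
force: [-0.9, -0.0, -4.2]
gripper_width: 0.0289
grasp_force: 60.8
```

Run:
```python
from h import *
snap('wrist','w2'); s=ctrl.sense(); print(s['ee_pos'],s['tool_rot'])
for o in outline('w2'): print(o)
```

```text
[ 0.5609535  -0.10445656  0.09008784] [-2.34870947e+00 -2.08404253e+00  2.09998225e-03]
([278, 88, 60, 115, 914], ((560.5596923828125, -35.59939193725586), (64.50192260742188, 33.74683380126953), 83.19874572753906))
```

View pics/w2.png

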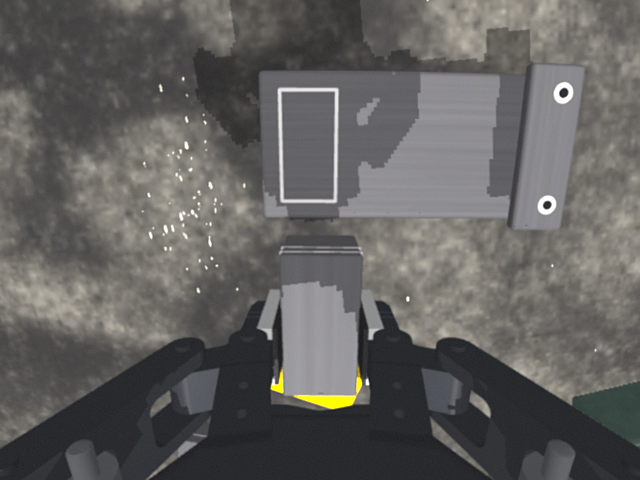

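Run:
```python
from h import *
p=np.load('pics/w2.npy'); M=R.from_rotvec(p[3:]).as_matrix()
for z in(.108,.114):
    P=plane('wrist',[(281,253),(361,253),(359,393),(283,396)],z,p); Q=(P-p[:3])@M*1000; print(Q.round(1).tolist(),Q.mean(0).round(1))
d=np.array([.5606,-.0356,.027])-p[:3]; print('shift tool mm',(d@M*1000).round(1),'tool x ang',np.degrees(np.arctan2(M[1,0],M[0,0])))
```

```text
[[29.6, -15.1, -18.1], [29.7, 14.4, -18.2], [-31.9, 15.7, -18.2], [-33.5, -16.3, -18.1]] [ -1.5  -0.3 -18.2]
[[31.5, -14.4, -24.1], [31.5, 13.7, -24.2], [-27.1, 14.9, -24.2], [-28.6, -15.6, -24.1]] [  1.8  -0.4 -24.2]
shift tool mm [67.3 -7.8 62.9] tool x ang 83.25077960477536
```

carry_out --pt "-1 40 -5 0 0" --pt "-1 67 -8 10 0" --pt "-1 67 -8 40 0" --pt "-1 67 -8 55 0" --pt "-1 67 -8 60 0" --pt "-1 67 -8 62 0" --pt "-1 67 -8 63 0" --pt "-1 67 -8 63 0"

```text
t: 3.95
ee_pos: [0.5622, -0.0377, 0.029]
tool_rot: [2.351, 2.083, 0.001]
force: [-0.7, -0.3, -3.9]
gripper_width: 0.0288
grasp_force: 60.5
```

carry_out --pt "-1 1 0 0 0" --pt "-1 1 -1 1 0" --pt "-1 1 -1 1 0"

```text
t: 4.25
ee_pos: [0.5616, -0.036, 0.0283]
tool_rot: [2.349, 2.083, 0.002]
force: [0.7, -0.7, 2.5]
gripper_width: 0.0287
grasp_force: 61.3
```

Contact (force went from -3.9 to +2.5). Release and rise.

carry_out --pt "-0.4 0 0 0 0" --pt "-0.2 0 0 0 0" --pt "0.2 0 0 0 0" --pt "0.2 0 0 -20 0" --pt "0.2 0 0 -60 0" --pt "0.4 0 0 -100 0" --pt "1 45 0 -130 0" --pt "1 65 0 -130 0"

```text
t: 5.05
ee_pos: [0.5706, 0.0298, 0.1617]
tool_rot: [2.348, 2.08, 0.009]
force: [-0.2, -0.2, -0.2]
gripper_width: 0.0848
grasp_force: 0.0
```

Run:
```python
from h import *
p=np.array([0]); im=snap('wrist','w3');p=np.load('pics/w3.npy');print(p.round(4),ctrl.sense()['t'])
a=cv2.imread('pics/w3.png'); s=cv2.imread('pics/side0.png')[190:230,300:370]
cv2.imwrite('pics/m3.png',a)
```

```text
[0.5706 0.0298 0.1617 2.3476 2.0801 0.009 ] 5.1
```

View pics/w3.png

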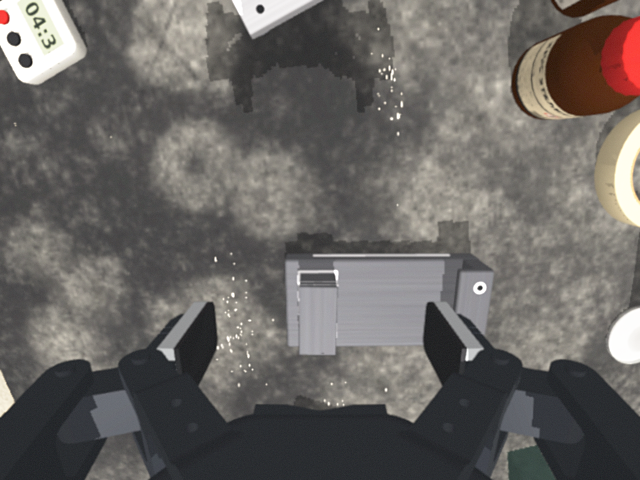

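The stack stands in the outline, with its top at (300..337, 281..354). Its near part of the outline is still visible at row 270. I'll go on to the plate, turning the tool on the way so that the camera ends on the far side.

carry_out --pt "1 45 5 -20 0.15" --pt "1 90 10 -40 0.3" --pt "1 135 15 -40 0.45" --pt "1 170 21 -40 0.6" --pt "1 194 21 -40 0.75" --pt "1 194 21 -40 0.9" --pt "1 194 21 -40 1.05" --pt "1 194 21 -40 1.2"

```text
t: 5.9
ee_pos: [0.6122, 0.2189, 0.1964]
tool_rot: [3.115, 0.403, -0.002]
force: [0.3, 0.2, 0.0]
gripper_width: 0.0851
grasp_force: 0.0
```

carry_out --pt "1 0 0 0 0.15" --pt "1 0 0 0 0.25" --pt "1 0 0 0 0.25"

```text
t: 6.2
ee_pos: [0.6123, 0.2185, 0.1966]
tool_rot: [3.141, 0.019, -0.002]
force: [-0.5, -0.4, 0.0]
gripper_width: 0.0856
grasp_force: 0.0
```

Run:
```python
from h import *
p=np.load('pics/w3.npy')
P=plane('wrist',[(300,281),(337,281),(336,354),(299,354)],.051,p)*1000; print(P.round(1).tolist(),P.mean(0).round(1))
snap('wrist','w4'); print(np.load('pics/w4.npy').round(3),ctrl.sense()['joint_positions'].round(2),ctrl.sense()['t'])
```

```text
[[553.7, -0.0, 51.0], [581.8, -3.5, 51.0], [574.2, -67.2, 51.0], [544.1, -63.4, 51.0]] [563.4 -33.5  51. ]
[ 6.120e-01  2.190e-01  1.970e-01  3.141e+00  1.900e-02 -2.000e-03] [ 0.23  0.6   1.19 -0.    1.35  1.78] 6.25
```

View pics/w4.png

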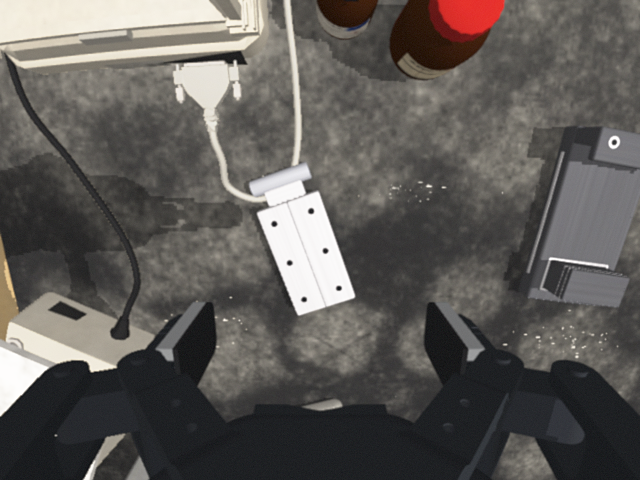

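The plate is the white slab with corners about (257,213), (319,191), (355,295), (299,315), and its hinge roller is at (281,180), away from the robot. I'll fit it on z = 20 mm.

Run:
```python
from h import *
p=np.load('pics/w4.npy'); im=cv2.imread('pics/w4.png')
P=plane('wrist',[(257,213),(319,191),(355,295),(299,315)],.02,p)*1000; print(P.round(1).tolist())
m=(im.min(2)>215).astype(np.uint8); m=cv2.morphologyEx(m,cv2.MORPH_CLOSE,np.ones((7,7)));n,l=cv2.connectedComponents(cv2.morphologyEx(m,cv2.MORPH_OPEN,np.ones((9,9))));i=l[260,280]
q=np.argwhere(l==i)[:,::-1]; print(i,q.min(0),q.max(0)); r=cv2.minAreaRect((plane('wrist',q,.02,p)[:,:2]*1000).astype(np.float32)); print(r)
print('roller',plane('wrist',[(250,188),(311,172),(281,180)],.014,p).round(4)*1000)
M=R.from_rotvec(p[3:]).as_matrix(); print(M.round(3))
```

```text
[[620.1, 274.9, 20.0], [640.8, 218.4, 20.0], [540.0, 182.0, 20.0], [517.8, 236.9, 20.0]]
4 [251 167] [351 312]
((591.9829711914062, 233.33380126953125), (136.1614532470703, 59.45947265625), 20.094654083251953)
roller [[642.1 281.7  14. ]
 [657.1 225.9  14. ]
 [649.7 253.1  14. ]]
[[ 1.     0.012 -0.001]
 [ 0.012 -1.    -0.   ]
 [-0.001  0.    -1.   ]]
```

Run:
```python
from h import *
print(plane('scene',[(183,252)],.02).round(3),plane('side',[(262,206)],.02).round(3),plane('wrist',[(45,40)],.02,np.load('pics/w3.npy')).round(3),plane('wrist',[(320,405)],.02,np.load('pics/w4.npy')).round(3))
```

```text
[[0.366 0.201 0.02 ]] [[0.372 0.199 0.02 ]] [[0.385 0.203 0.02 ]] [[0.409 0.215 0.02 ]]
```

carry_out --pt "1 -45 2 20 -0.1" --pt "1 -63 2 60 -0.2" --pt "1 -63 2 100 -0.34" --pt "1 -63 2 140 -0.34" --pt "1 -63 2 140 -0.34" --pt "1 -63 2 140 -0.34"

```text
t: 6.85
ee_pos: [0.5498, 0.2159, 0.0576]
tool_rot: [3.092, 0.553, -0.001]
force: [0.9, -0.7, -0.2]
gripper_width: 0.0854
grasp_force: 0.0
```

carry_out --pt "1 0 0 30 0" --pt "1 0 0 57 0" --pt "1 0 0 57 0" --pt "0.2 0 0 57 0" --pt "0.2 0 0 57 0" --pt "-0.2 0 0 57 0" --pt "-0.2 0 0 57 0" --pt "-0.2 0 0 57 0" --force 20

```text
t: 7.65
ee_pos: [0.5514, 0.2166, 0.0032]
tool_rot: [-3.092, -0.552, -0.008]
force: [-2.1, 0.4, 6.7]
gripper_width: 0.059
grasp_force: 21.2
```

carry_out --pt "-0.2 0 0 0 0" --pt "-0.2 0 0 -10 0" --pt "-0.2 0 0 -20 0" --pt "-0.2 0 0 -35 0" --pt "-0.2 0 0 -35 0"

```text
t: 8.15
ee_pos: [0.5511, 0.2162, 0.0379]
tool_rot: [-3.093, -0.551, -0.007]
force: [0.2, -0.6, -4.0]
gripper_width: 0.0593
grasp_force: 22.8
```

Run:
```python
from h import *
snap('wrist','w5');snap('side','s5');snap('scene','c5'); s=ctrl.sense();print(s['ee_pos'],s['force'],s['wrist_torque'],s['t'])
a=cv2.imread('pics/w5.png')[100:480,60:580]; b=cv2.imread('pics/s5.png')[150:230,280:400]
a=cv2.resize(a,(400,292));b=cv2.resize(b,(400,267),interpolation=2);cv2.imwrite('pics/m5.png',np.vstack([a,b]))
```

```text
[0.54927773 0.21574039 0.03512627] [ 0.12610455 -0.58219676 -3.79967685] [-0.05305842  0.13994477 -0.02169088] 8.3
```

View pics/m5.png

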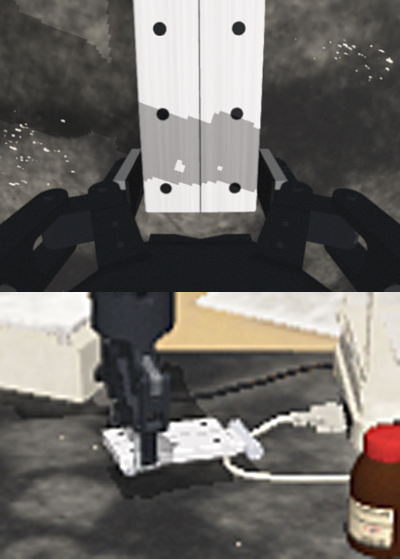

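The wrist crop shows the plate held centrally between the pads. In the side crop the roller end, at right, looks lower. I'll measure the tilt from the slab's corners by PnP.

```bash
cat >> h.py <<'E'
def slab(f,show=False):
    g=cv2.imread(f'pics/{f}.png').min(2).astype(int); rows=[]
    for y in range(0,400,4):
        c=[]
        for s in(-1,1):
            x=325
            while 2<x<637 and not (g[y,x]<128 and g[y,x+s]<128 and g[y,x+2*s]<128): x+=s
            c.append(x)
        rows.append((y,c[0],c[1]))
    return np.array(rows)
E
python3 - <<'E'
from h import *
r=slab('w5'); print([(a,b,c) for a,b,c in r.tolist()])
g=cv2.imread('pics/w5.png').min(2); print(g[0:150:3,300]); print(g[350:400:2,300])
E
```

```text
[(0, 325, 325), (4, 325, 325), (8, 325, 325), (12, 325, 325), (16, 325, 325), (20, 238, 398), (24, 237, 399), (28, 237, 399), (32, 237, 399), (36, 237, 399), (40, 237, 399), (44, 238, 399), (48, 238, 398), (52, 239, 397), (56, 240, 396), (60, 242, 395), (64, 267, 369), (68, 268, 369), (72, 268, 369), (76, 268, 369), (80, 268, 369), (84, 242, 369), (88, 250, 369), (92, 262, 369), (96, 232, 405), (100, 232, 405), (104, 232, 405), (108, 232, 405), (112, 232, 405), (116, 233, 405), (120, 233, 405), (124, 233, 404), (128, 233, 368), (132, 273, 363), (136, 275, 362), (140, 275, 362), (144, 272, 365), (148, 234, 403), (152, 235, 403), (156, 235, 403), (160, 235, 403), (164, 235, 403), (168, 235, 403), (172, 236, 403), (176, 236, 403), (180, 236, 402), (184, 236, 402), (188, 237, 402), (192, 237, 402), (196, 237, 402), (200, 237, 402), (204, 237, 401), (208, 237, 401), (212, 238, 401), (216, 238, 401), (220, 238, 401), (224, 238, 400), (228, 239, 400), (232, 239, 400), (236, 240, 400), (240, 240, 366), (244, 277, 361), (248, 279, 360), (252, 279, 361), (256, 274, 399), (260, 241, 399), (264,
[... 179 characters left out ...]
), (308, 244, 395), (312, 245, 395), (316, 245, 395), (320, 245, 395), (324, 245, 395), (328, 246, 394), (332, 246, 394), (336, 246, 394), (340, 280, 359), (344, 282, 358), (348, 281, 359), (352, 246, 394), (356, 247, 394), (360, 247, 394), (364, 247, 393), (368, 247, 394), (372, 248, 393), (376, 250, 362), (380, 325, 325), (384, 325, 325), (388, 325, 325), (392, 325, 325), (396, 325, 325)]
[ 76  78  77  81  87  86 157 182 197 203 209 213 213 210 208 199 191 176
 209 236 240 240 238 240 241 242 239 238 240 240 238 189 237 241 240 241
 240 240 241 240 241 241 241 241 240 240 241 241 240 241]
[234 234 234 233 233 234 233 233 234 233 233 234 234 170 109 115 123 124
 122 121 118 111 110 115 116]
```

```bash
cat >> h.py <<'E'
def plate_pnp(f,px):
    """slab top corners: hinge-left, hinge-right, free-right, free-left -> tilt, roller world"""
    pose=np.load(f'pics/{f}.npy'); c,Rw,o=cam('wrist',pose); K=np.array(c['mtx'])
    obj=np.array([[-40,-30,20],[-40,30,20],[70,30,20],[70,-30,20]],float)/1000
    # k1 here distorts forward: x_d = x(1+k1 r^2), OpenCV convention
    ok,rv,tv=cv2.solvePnP(obj,np.array(px,float),K,np.array([c['k1'],0,0,0.]),flags=cv2.SOLVEPNP_ITERATIVE)
    Rp=Rw@R.from_rotvec(rv.ravel()).as_matrix(); t=Rw@tv.ravel()+o
    pt=lambda *v: Rp@(np.array(v)/1000)+t
    rep=cv2.projectPoints(obj,rv,tv,K,np.array([c['k1'],0,0,0.]))[0].reshape(-1,2)-px
    M=R.from_rotvec(pose[3:]).as_matrix()
    return dict(tilt=np.arcsin(Rp[2,0]),zaxis=Rp[:,2].round(3),yaw=np.degrees(np.arctan2(Rp[1,0],Rp[0,0])),hinge=pt(-60,0,8).round(4),free=pt(60,0,8).round(4),hinge_tool=((pt(-60,0,8)-pose[:3])@M*1000).round(1),com_tool=((pt(48,0,14)-pose[:3])@M*1000).round(1),rep=np.abs(rep).max().round(2))
E
python3 - <<'E'
from h import *
p=[(231.5,94.5),(405.5,94.5),(393.5,376.5),(247.5,376.5)]
print(plate_pnp('w5',p)); print(plate_pnp('w5',[p[1],p[0],p[3],p[2]]))
E
```

```text
{'tilt': np.float64(0.038151943278437114), 'zaxis': array([0.035, 0.016, 0.999]), 'yaw': np.float64(-159.4663511505511), 'hinge': array([0.6494, 0.2522, 0.0383]), 'free': array([0.5371, 0.2102, 0.0428]), 'hinge_tool': array([1.047e+02, 1.000e-01, 1.000e-01]), 'com_tool': array([ -2.9,   0.7, -10.5]), 'rep': np.float64(1.26)}
{'tilt': np.float64(0.038151943913343464), 'zaxis': array([-0.035, -0.016, -0.999]), 'yaw': np.float64(-159.46635114963172), 'hinge': array([0.6502, 0.2526, 0.0622]), 'free': array([0.538 , 0.2106, 0.0668]), 'hinge_tool': array([ 1.058e+02,  1.000e-01, -2.390e+01]), 'com_tool': array([ -2.4,   0.7, -22.5]), 'rep': np.float64(1.26)}
```

Tilt is only 0.04 rad: pad friction holds the plate level. I'll try short upward jerks, which add to the gravity torque so that it slips at the pads with the hinge going down.

carry_out --pt "-0.2 0 0 -50 0" --pt "-0.2 0 0 -95 0" --pt "-0.2 0 0 -95 0" --pt "-0.2 0 0 -80 0" --pt "-0.2 0 0 -65 0" --pt "-0.2 0 0 -50 0" --pt "-0.2 0 0 -100 0" --pt "-0.2 0 0 -100 0"

```text
t: 9.1
ee_pos: [0.5517, 0.2164, 0.1378]
tool_rot: [-3.093, -0.551, -0.008]
force: [1.3, 0.3, -3.7]
gripper_width: 0.0594
grasp_force: 23.6
```

Run:
```python
from h import *
snap('wrist','w6'); s=ctrl.sense();print(s['ee_pos'],s['force'],s['wrist_torque'],s['t'],s['grasp_force'])
r=slab('w6'); print(r[r[:,2]>r[:,1]][::3].tolist())
g=cv2.imread('pics/w6.png').min(2); print(g[0:150:3,300]); print(g[350:420:2,300])
```

```text
[0.55083608 0.21617743 0.13620877] [-0.79300988  0.16886647 -4.34312196] [-0.02117689  0.1443244   0.00886202] 9.15 23.63887757062912
[[96, 323, 336], [116, 266, 374], [128, 265, 375], [140, 284, 373], [152, 258, 382], [164, 257, 383], [176, 286, 354], [188, 255, 385], [200, 254, 386], [212, 254, 387], [224, 253, 387], [236, 252, 388], [248, 283, 356], [260, 250, 390], [272, 249, 390], [284, 249, 391], [296, 249, 391], [308, 248, 392], [320, 247, 393], [332, 246, 394], [344, 280, 359], [356, 275, 396], [368, 244, 397], [380, 243, 398]]
[ 74  77  78  75  78  80  84  90 101 101  87  83 100 103  92  90  91  96
 101  97  95 106 112 104  91  98 106 107 104 103  97  97  90  93  87  75
 202 221 180 205 223 233 236 234 233 240 237 240 238 182]
[239 240 238 239 238 238 238 239 239 238 239 240 239 239 239 239 239 239
 245 235  55  71  74  71  64  64  65  62  52  32  27  30  24  25  31]
```

```bash
cat >> h.py <<'E'
def auto(f):
    """slab corners in a wrist picture: line fits to both edges, end rows by scanning"""
    r=slab(f); w=r[:,2]-r[:,1]; k=(w>110)&(r[:,0]>100); r=r[k]
    L=np.polyfit(r[:,0],r[:,1],1);Rr=np.polyfit(r[:,0],r[:,2],1)
    for _ in range(4):
        e=np.maximum(abs(np.polyval(L,r[:,0])-r[:,1]),abs(np.polyval(Rr,r[:,0])-r[:,2])); r2=r[e<max(2,np.median(e)*2)]
        L=np.polyfit(r2[:,0],r2[:,1],1);Rr=np.polyfit(r2[:,0],r2[:,2],1)
    g=cv2.imread(f'pics/{f}.png').min(2).astype(int); ends=[]
    col=lambda y:[int(np.polyval(L,y))+6,int(np.polyval(Rr,y))-6]
    for s in(-1,1):
        e=[]
        for j in(0,1):
            y=260 if s<0 else 330
            while 3<y<475 and not all(g[y+s*i,col(y)[j]]<128 for i in range(3)): y+=s
            e.append(y)
        ends.append(e)
    t,b=np.mean(ends[0])+.5,np.mean(ends[1])-.5
    return ends,[(np.polyval(L,t),t),(np.polyval(Rr,t),t),(np.polyval(Rr,b),b),(np.polyval(L,b),b)]
E
python3 - <<'E'
from h import *
for f in('w5','w6'):
    e,p=auto(f); print(e,np.round(p,1).tolist()); print(plate_pnp(f,p))
E
```

```text
[[93, 92], [377, 376]] [[230.9, 93.0], [406.3, 93.0], [392.6, 376.0], [248.1, 376.0]]
{'tilt': np.float64(0.025449480653976383), 'zaxis': array([0.023, 0.012, 1.   ]), 'yaw': np.float64(-159.50343938008626), 'hinge': array([0.6498, 0.2524, 0.0397]), 'free': array([0.5375, 0.2103, 0.0428]), 'hinge_tool': array([105.2,   0.2,  -1.4]), 'com_tool': array([ -2.6,   0.7, -10.6]), 'rep': np.float64(0.55)}
[[146, 146], [412, 389]] [[257.9, 146.5], [382.0, 146.5], [398.6, 400.0], [241.6, 400.0]]
{'tilt': np.float64(0.5716578636036461), 'zaxis': array([0.507, 0.188, 0.841]), 'yaw': np.float64(-159.77928062731453), 'hinge': array([0.625 , 0.2426, 0.0884]), 'free': array([0.5302, 0.2077, 0.1533]), 'hinge_tool': array([77.5,  0.7, 49.9]), 'com_tool': array([ -9.7,   0.8, -14.1]), 'rep': np.float64(1.74)}
```

The plate has tilted well past 0.285. I'll set the grip to 25 N, carry it smoothly over the base and square it on the way.

carry_out --pt "-0.2 -5 18 -5 0.05" --pt "-0.2 -15 55 -10 0.12" --pt "-0.2 -25 92 -15 0.2" --pt "-0.2 -35 132 -15 0.28" --pt "-0.2 -45 170 -15 0.36" --pt "-0.2 -55 207 -15 0.43" --pt "-0.2 -62 235 -15 0.473" --pt "-0.2 -65 245 -15 0.473" --force 25

```text
t: 9.95
ee_pos: [0.5724, -0.0393, 0.1485]
tool_rot: [3.135, -0.195, -0.004]
force: [0.1, 0.4, -4.6]
gripper_width: 0.0589
grasp_force: 30.2
```

carry_out --pt "-0.2 0 0 0 0" --pt "-0.2 0 0 0 0"

```text
t: 10.15
ee_pos: [0.5726, -0.0355, 0.1494]
tool_rot: [-3.135, 0.188, 0.003]
force: [0.1, 0.5, -3.9]
gripper_width: 0.0592
grasp_force: 30.1
```

```bash
sed -i 's/if s<0 else 330/if s<0 else 345/' h.py
cat >> h.py <<'E'
XB=np.array([np.cos(np.radians(173.2)),np.sin(np.radians(173.2)),0]);YB=np.array([-XB[1],XB[0],0]);OB=np.array([.6162,-.0422,0])
def inbase(P): d=np.array(P)-OB; return (np.array([d@XB,d@YB,d[2]])*1000).round(1)
def report(f):
    snap('wrist',f); s=ctrl.sense(); e,p=auto(f)
    b=min(e[1])-.5; t=max(e[0])+.5; L=lambda i,j,y: np.interp(y,[p[i][1],p[j][1]],[p[i][0],p[j][0]]) 
    q=[(L(0,3,t),t),(L(1,2,t),t),(L(1,2,b),b),(L(0,3,b),b)]
    print(e,np.round(q,1).tolist()); d=plate_pnp(f,q); print(d); print('hinge base',inbase(d['hinge']),'free',inbase(d['free']),'tcp',s['ee_pos'].round(4),inbase(s['ee_pos']),s['force'].round(1),s['grasp_force'],s['t'])
E
python3 - <<'E'
from h import *
report('w7'); snap('side','s7')
a=cv2.imread('pics/w7.png')[:,100:560]; b=cv2.imread('pics/s7.png')[150:300,280:440]
cv2.imwrite('pics/m7.png',np.vstack([cv2.resize(a,(345,300)),cv2.resize(b,(345,300),interpolation=2)]))
E
```

```text
[[146, 146], [388, 389]] [[257.8, 146.5], [382.3, 146.5], [397.4, 387.5], [242.6, 387.5]]
{'tilt': np.float64(0.6166342933197482), 'zaxis': array([ 0.574, -0.069,  0.816]), 'yaw': np.float64(173.1515986901758), 'hinge': array([ 0.6493, -0.046 ,  0.092 ]), 'free': array([ 0.5521, -0.0343,  0.1614]), 'hinge_tool': array([77.5,  1.3, 57.2]), 'com_tool': array([ -7.3,   1.2, -10. ]), 'rep': np.float64(0.92)}
hinge base [-33.3  -0.1  92. ] free [ 64.6  -0.3 161.4] tcp [ 0.5727 -0.0351  0.1497] [ 44.   -1.9 149.7] [ 0.   0.7 -4.4] 30.1374614238739 10.2
```

carry_out --pt "-0.2 0 0 15 0" --pt "-0.2 0 0 35 0" --pt "-0.2 0 0 50 0" --pt "-0.2 0 0 58 0" --pt "-0.2 0 0 62 0" --pt "-0.2 0 0 65 0" --pt "-0.2 0 0 68 0" --pt "-0.2 0 0 70 0"

```text
t: 11.05
ee_pos: [0.5725, -0.0361, 0.0815]
tool_rot: [-3.136, 0.188, 0.002]
force: [-11.7, 1.5, 10.1]
gripper_width: 0.0595
grasp_force: 31.3
```

carry_out --pt "-0.2 0 0 2 0" --pt "-0.2 0 0 4 0" --pt "-0.2 0 0 5 0" --pt "-0.2 0 0 5 0"

```text
t: 11.45
ee_pos: [0.5726, -0.0363, 0.0767]
tool_rot: [3.136, -0.189, -0.001]
force: [-7.3, 1.0, 5.9]
gripper_width: 0.0592
grasp_force: 30.9
```

Run:
```python
from h import *
report('w8')
```

```text
[[138, 138], [390, 393]] [[254.6, 138.5], [385.3, 138.5], [396.5, 389.5], [243.8, 389.5]]
{'tilt': np.float64(0.5153890541746149), 'zaxis': array([ 0.489, -0.059,  0.87 ]), 'yaw': np.float64(173.15889352249906), 'hinge': array([ 0.6551, -0.0475,  0.0282]), 'free': array([ 0.5514, -0.035 ,  0.0873]), 'hinge_tool': array([83.3,  1.2, 48.5]), 'com_tool': array([-7.8,  1.3, -9.9]), 'rep': np.float64(0.96)}
hinge base [-39.3   0.7  28.2] free [65.2  0.5 87.3] tcp [ 0.5726 -0.0363  0.0768] [43.9 -0.7 76.8] [-7.5  1.2  5.6] 30.94065248966217 11.5
```

carry_out --pt "-0.2 3 0 -1 0" --pt "-0.2 7 0 -1 0" --pt "-0.2 11 0 -1 0" --pt "-0.2 15 0 -1 0" --pt "-0.2 18 0 -1 0" --pt "-0.2 20 0 -1 0" --pt "-0.2 21 0 -1 0" --pt "-0.2 21 0 -1 0"

```text
t: 12.3
ee_pos: [0.5935, -0.0389, 0.0775]
tool_rot: [3.136, -0.189, -0.001]
force: [-6.7, 0.7, 4.3]
gripper_width: 0.0592
grasp_force: 30.8
```

Run:
```python
from h import *
report('w9')
```

```text
[[138, 138], [390, 390]] [[255.0, 138.5], [385.1, 138.5], [396.4, 389.5], [243.7, 389.5]]
{'tilt': np.float64(0.5182119749793008), 'zaxis': array([ 0.492, -0.058,  0.869]), 'yaw': np.float64(173.10353580745522), 'hinge': array([ 0.6759, -0.0502,  0.0288]), 'free': array([ 0.5724, -0.0377,  0.0882]), 'hinge_tool': array([83.2,  1.3, 48.7]), 'com_tool': array([ -7.7,   1.3, -10. ]), 'rep': np.float64(0.72)}
hinge base [-60.2   0.9  28.8] free [44.   0.7 88.2] tcp [ 0.5935 -0.0389  0.0775] [22.9 -0.6 77.5] [-6.6  0.9  3.5] 30.791013836860657 12.35
```

carry_out --pt "-0.2 1 0 0 0" --pt "-0.2 2 0 0 0" --pt "-0.2 2 0 0 0"

```text
t: 12.65
ee_pos: [0.5935, -0.0389, 0.0775]
tool_rot: [-3.136, 0.189, 0.008]
force: [-13.4, 1.6, 9.7]
gripper_width: 0.0588
grasp_force: 31.3
```

The wall is touched. Now I'll lower the free end along the arc, gently.

carry_out --pt "-0.2 -2.5 0 4 0" --pt "-0.2 -5 0 8 0" --pt "-0.2 -7 0 12 0" --pt "-0.2 -8 0 15 0" --pt "-0.2 -9 0 17.5 0" --pt "-0.2 -10 0 19.5 0" --pt "-0.2 -10 0 19.5 0"

```text
t: 13.35
ee_pos: [0.585, -0.0378, 0.0575]
tool_rot: [-3.136, 0.189, 0.003]
force: [-7.3, 1.1, 5.0]
gripper_width: 0.0592
grasp_force: 30.4
```

Run:
```python
from h import *
report('w10')
```

```text
[[126, 126], [393, 393]] [[247.7, 126.5], [393.2, 126.5], [393.7, 392.5], [246.2, 392.5]]
{'tilt': np.float64(0.29933906724880743), 'zaxis': array([ 0.293, -0.035,  0.956]), 'yaw': np.float64(173.05038813983757), 'hinge': array([ 0.6759, -0.0502,  0.0293]), 'free': array([ 0.5621, -0.0363,  0.0647]), 'hinge_tool': array([91.8,  1.4, 28.1]), 'com_tool': array([-9.7,  1.3, -9.3]), 'rep': np.float64(0.63)}
hinge base [-60.2   0.9  29.3] free [54.4  0.5 64.7] tcp [ 0.585  -0.0378  0.0576] [31.5 -0.7 57.6] [-6.8  0.4  3.9] 30.373764038085938 13.4
```

carry_out --pt "-0.2 -0.5 0 1 0" --pt "-0.2 -1 0 2 0" --pt "-0.2 -1.2 0 3 0" --pt "-0.2 -1.5 0 4 0" --pt "-0.2 -1.5 0 4 0"

```text
t: 13.9
ee_pos: [0.5836, -0.0377, 0.0536]
tool_rot: [-3.136, 0.189, 0.003]
force: [-7.8, 0.9, 3.4]
gripper_width: 0.0592
grasp_force: 30.3
```

Run:
```python
from h import *
report('w11')
```

```text
[[124, 124], [393, 393]] [[246.1, 124.5], [394.5, 124.5], [393.3, 392.5], [246.9, 392.5]]
{'tilt': np.float64(0.26311828725656194), 'zaxis': array([ 0.258, -0.03 ,  0.966]), 'yaw': np.float64(173.10220999814587), 'hinge': array([ 0.6757, -0.0501,  0.0291]), 'free': array([ 0.5607, -0.0362,  0.0603]), 'hinge_tool': array([93. ,  1.3, 24.3]), 'com_tool': array([-9.7,  1.3, -9.4]), 'rep': np.float64(0.5)}
hinge base [-60.    0.8  29.1] free [55.8  0.6 60.3] tcp [ 0.5836 -0.0377  0.0536] [32.9 -0.6 53.6] [-8.2  1.6  2.8] 30.334165692329407 13.95
```

One or two millimetres more to feel the stack.

carry_out --pt "-0.2 0 0 0.7 0" --pt "-0.2 -0.3 0 1.3 0" --pt "-0.2 -0.3 0 1.3 0"

```text
t: 14.25
ee_pos: [0.5832, -0.0376, 0.0523]
tool_rot: [-3.136, 0.189, 0.003]
force: [-7.2, 0.9, 4.4]
gripper_width: 0.059
grasp_force: 30.4
```

carry_out --pt "-0.2 -0.2 0 0.7 0" --pt "-0.2 -0.4 0 1.4 0" --pt "-0.2 -0.4 0 1.4 0"

```text
t: 14.55
ee_pos: [0.5832, -0.0377, 0.0522]
tool_rot: [3.136, -0.189, -0.001]
force: [-9.6, 0.5, 10.7]
gripper_width: 0.0593
grasp_force: 31.2
```

Run:
```python
from h import *
report('w12')
```

```text
[[123, 123], [393, 393]] [[245.7, 123.5], [395.6, 123.5], [393.1, 392.5], [247.1, 392.5]]
{'tilt': np.float64(0.24284721254393937), 'zaxis': array([ 0.239, -0.028,  0.971]), 'yaw': np.float64(173.03967546712556), 'hinge': array([ 0.676 , -0.0503,  0.0298]), 'free': array([ 0.5604, -0.0362,  0.0587]), 'hinge_tool': array([93.6,  1.5, 22.3]), 'com_tool': array([-9.8,  1.3, -9.4]), 'rep': np.float64(0.49)}
hinge base [-60.3   1.   29.8] free [56.1  0.6 58.7] tcp [ 0.5832 -0.0376  0.0522] [33.3 -0.6 52.2] [-9.6  2.4 12. ] 31.194612979888916 14.6
```

The stack is touched: the TCP stopped and the force rose. I'll relieve the push, open and withdraw upward.

carry_out --pt "-0.2 0 0 -1 0" --pt "0.45 0 0 -1 0" --pt "0.6 0 0 -1 0" --pt "0.9 0 0 -1 0" --pt "0.9 0 0 -1 0" --pt "1 0 0 -15 0" --pt "1 0 0 -50 0" --pt "1 0 0 -80 0"

```text
t: 15.4
ee_pos: [0.5841, -0.0378, 0.132]
tool_rot: [3.136, -0.189, 0.001]
force: [0.4, -0.6, 0.4]
gripper_width: 0.0853
grasp_force: 0.0
```

carry_out --pt "1 0 0 -20 0" --pt "1 0 0 -40 0" --pt "1 0 0 -40 0"

```text
t: 15.7
ee_pos: [0.5858, -0.0381, 0.1741]
tool_rot: [3.135, -0.189, 0.011]
force: [0.3, 0.5, 0.5]
gripper_width: 0.0857
grasp_force: 0.0
```

Run:
```python
from h import *
report('w13'); snap('side','s13');snap('scene','c13')
a=cv2.imread('pics/w13.png'); b=cv2.imread('pics/s13.png')[200:300,270:430]
b2=cv2.imread('pics/c13.png')[215:295,275:403]
cv2.imwrite('pics/m13.png',np.vstack([cv2.resize(a,(600,300)),np.hstack([cv2.resize(b,(300,240)),cv2.resize(b2,(300,240))])]))
```

```text
Traceback (most recent call last):
  File "h.py", line 73, in report
    snap('wrist',f); s=ctrl.sense(); e,p=auto(f)
                                         ~~~~^^^
  File "h.py", line 55, in auto
    L=np.polyfit(r[:,0],r[:,1],1);Rr=np.polyfit(r[:,0],r[:,2],1)
TypeError: expected non-empty vector for x
```

Run:
```python
from h import *
snap('side','s13');snap('scene','c13')
a=cv2.imread('pics/w13.png'); b=cv2.imread('pics/s13.png')[200:300,270:430]
b2=cv2.imread('pics/c13.png')[215:295,275:403]
cv2.imwrite('pics/m13.png',np.vstack([cv2.resize(a[:360],(600,338)),np.hstack([cv2.resize(b,(300,240)),cv2.resize(b2,(300,240))])]))
```

```text
(no output)
```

View pics/m13.png

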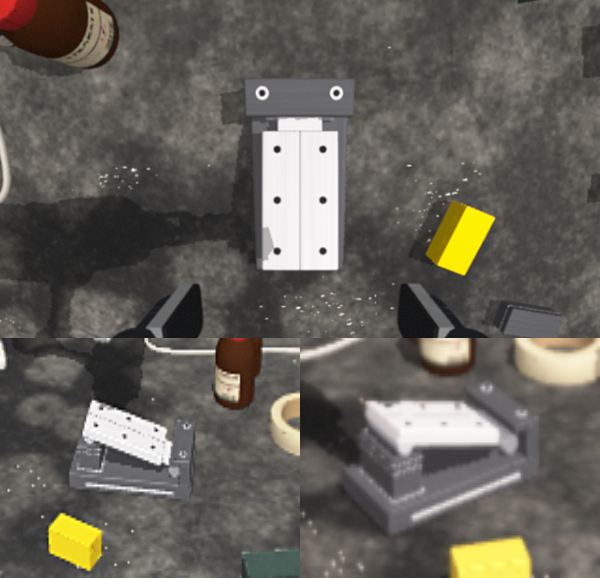

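The plate rests square on the stack, with its roller under the lip; its slab corners in the wrist picture are about (280,139), (362,139), (361,287), (280,287). One numeric check, then hand in.

Run:
```python
from h import *
d=plate_pnp('w13',[(279.5,139.5),(361.6,139.5),(360.5,286.5),(280.5,286.5)]); print(d['tilt'],d['yaw'],inbase(d['hinge']),inbase(d['free']))
if .2<d['tilt']<.33 and abs(inbase(d['hinge'])[0]+60)<6: print(ctrl.close_job())
```

```text
0.19826051613622353 173.11297355076962 [-60.5   1.4  30.1] [57.2  1.3 53.8]
```

The hand-read corners are too coarse for tilt at this range, so I'll refine the edges by mask.

Run:
```python
from h import *
g=cv2.imread('pics/w13.png').min(2)
f=lambda v,a,b:(lambda s:(s[0]+a-.5,s[-1]+a+.5))(np.where(v[a:b]>160)[0])
l1,r1=f(g[150],265,380);l2,r2=f(g[282],265,380);t,b=f(g[:,350],100,320)
L=lambda y:l1+(l2-l1)*(y-150)/132; Q=lambda y:r1+(r2-r1)*(y-150)/132
q=[(L(t),t),(Q(t),t),(Q(b),b),(L(b),b)];print(np.round(q,1).tolist())
d=plate_pnp('w13',q); print(d['tilt'],d['rep'],inbase(d['hinge']),inbase(d['free']))
if .22<d['tilt']<.31: print(ctrl.close_job())
```

```text
[[279.5, 139.5], [360.5, 139.5], [360.5, 287.5], [279.5, 287.5]]
0.26170441156828084 0.13 [-59.3   1.1  27.6] [56.6  0.9 58.6]
the job is handed in; nothing more can be done
None
```

The job is handed in, and no verdict came back: my last check before handing in had the plate resting on the tall stack at about 0.26 rad, hinge roller home under the lip, square, and released with the arm clear.

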